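Strike the staking punch home

ROBOT

A 6-joint arm with a two-finger parallel gripper is mounted at the origin on a cart in front of the work surface, level with it; the furniture and walls round the work are solid. World frame = base frame: x ahead of the robot, y to its left, z up, the work surface at z = 0. Lengths are in mm, angles in rad, forces in N, time in s.
With the tool pointing down it reaches from about 400 to 825 mm from the base axis. Payload 7 kg.
Tool frame: the origin (TCP) lies at the very end of the fingers, on their centre line; the grasp point (between the pads) lies 19 mm behind it; z points along the fingers, y is the line along which they close (so a half turn about z gives the same grasp; the last joint's range is limited). The gripper opens to 88 mm and grips with 3 to 60 N. Pads are 19 mm wide; open, the fingers measure 130 mm over their backs; the gripper's body (78 mm by 193 mm) begins 47 mm behind the grasp point.
Start: joints at [1.515, 0.359, 0.012, 0, -1.224, -0.288], TCP at [227.528, 635.473, 226.561] pointing down, gripper open.
Joint ranges: [-3.07, 3.07], [-1.43, 2.12], [-1.02, 1.25], [-3.03, 1.67], [-3.05, -0], [-3.03, 3.03]. Speed limits (rad/s): [2.39, 2.39, 3.01, 3.14, 3.14, 3.14].

INTERFACE

Orientations are given as a unit quaternion [x, y, z, w].
In Python, from plant import bot gives the robot as it stands. Calls block until the motion is done:
- bot.move_ptp(position, orientation): joint-space move of the TCP to a pose.
- bot.line_to(position, velocity=150, ori=None): straight line of the TCP; ori=None keeps the orientation; velocity is the mean speed in mm/s.
- bot.move_joints(angles): joint-space move.
- bot.move_gripper(opening, force=None): finger opening in mm; force is the grip in N (None keeps the last); returns when the fingers have stopped.
- bot.pause(seconds).
- bot.solve_ik(position, orientation): joint angles nearest the present ones, or None.
- bot.read_state(): the state.
- bot.camera(name): name is "scene" or "top" or "wrist"; returns the picture (384x512x3 uint8, red, green, blue); there is no depth.
- bot.get_calibration(name): a dict with "fx", "fy", "cx", "cy" (pixels), "view" (4x4, takes a point from world to camera coordinates); the wrist camera has in their place "T_tool_cam" (4x4, takes a point from camera to tool coordinates, whose origin is the TCP and whose axes are the flange's). Camera axes: x right, y up, looking along -z (the intrinsics and any distortion apply to the point x, -y, -z); pixel columns grow to the right and rows downward; lengths in mm; the calibration is good to about 2 mm. A picture is of the moment at which its call begins: read the wrist's pose just before it. get_calibration takes no time and is no camera call.
A pose or a line that the arm cannot do raises bot.Unreachable and nothing moves.
- bot.close_job(): hands the job in; it is judged then, once.
The state is a dict: "t": time; "joint_pos": joint angles; "qvel": joint speeds; "tau": joint torques, N m; "tcp_pos": TCP position; "eef_rot": TCP orientation; "contact_force": force on the tool from outside, world axes, zero at the start; "moment": the same for the moment, N m; "width": finger opening in mm; "finger_force": force on a finger pad.
Only numpy, scipy, OpenCV 4.12 (cv2) and the standard library are available. Lean on these libraries where they do the work, as an engineer would, in place of code of your own. Each camera call takes 0.05 s, during which the arm holds its last target. There are 200 camera calls.

TASK

Slide the yellow guard of the staking stand fully open to its end stop, then take the mallet by its handle and strike the sprung punch down with brisk blows of the mallet's lower red face (never with the handle or the hand), square along the punch's leaning axis, until its round head sits fully home on the collar. Finally lay the mallet back in its wooden rest as it was, leaving the guard open and the mug, lens blank and bottle beside the work undisturbed.

Things in the scene. Friction and masses are not known exactly. Their poses are not given: they have to be found in the camera images.
- stand: grey staking stand, fixed: foot 130 x 170 x 14 mm, column at its +y end, arm 52 x 160 x 30 mm along y. Arm, punch and guard lean 0.35 rad (20 degrees) to the stand's front (-x): their upward axis is n = (-0.343, 0, 0.939) in the stand's frame. Origin: centre of the foot's underside; arm centre at (0.025, 0, 0.085)
- punch: steel punch, round flat head of radius 14 mm, 10 mm thick. Origin: centre of the head's underside; z axis = n (out of the stand). Starts 13 to 18 mm above the collar; home, the head lies on the collar and its top is 10 mm above it along n. Friction and a spring resist with about 20 to 23 N, enough to turn a mallet back in the grip; it stays where it is driven
- guard (a joint): travel of the yellow guard along the stand's +y (m): 0 = shut over the punch, 0.075 = fully open at its end stop; stays where left, 2 N friction. A channel 66 x 44 mm that bridges the arm; its flat top is 37 mm above the collar along n, with a black upright fin on it
- guard_fin (a point): grip point on the guard's black fin (fin 30 mm in the stand's x, 12 mm thick in y, standing 41 mm above the guard's flat top along n); the point is 28 mm above the flat top, 13 mm below the fin's tip. Axes: z = n, y = the stand's y
- mallet: soft-faced mallet, 0.2 to 0.4 kg: upright head, a cylinder of diameter 40 mm, 64 mm long along its z axis with a red flat face at each end, and a wooden handle of section 20 mm (y) x 24 mm (z) along its -x axis to x = -0.152, centred at z = 0.032. Origin: centre of the lower striking face
- mallet_grip (a point): point inside the mallet's handle, 72 mm behind the head's axis (mallet frame (-0.072, 0, 0.032)); axes as the mallet
- rest: wooden mallet rest, fixed to the worktop, 190 x 75 mm, 10 mm thick; the mallet stands with its head at the +x end, between two low lips 60 mm apart and 23 mm high, and its handle lies in a fork near the -x end (34 mm between prongs, prong tops 50 mm above the worktop, fork floor at 32 mm). Origin: centre of its underside
- rest_seat (a point): centre of the pad on which the mallet's head stands, 12 mm above the worktop, at (0.06, 0, 0.012) in the rest's frame; the mallet's origin is here and its axes lie along the rest's when it is in place
- mug: spotted white mug, 78 x 114 x 93 mm, a bystander. Origin: centre of its underside
- lens_blank: round grey uncut lens blank, 68 mm in diameter, 10 mm thick, lying on the worktop, a bystander. Origin: centre of its underside
- alcohol_bottle: white bottle with a red cap, 34 mm in diameter, 110 mm high, a bystander. Origin: centre of its underside
- collar (a point): centre of the steel collar's top (collar radius 17 mm), on the punch axis, at (0.0178, -0.035, 0.1047) in the stand's frame; z axis = n. The punch's origin is here when the punch is home
- lensmeter: tall white lens meter with a screen, fixed at the back in the middle of the table, about 200 mm wide, 300 mm deep and 450 mm high, an obstacle: pass in front of it (x below 0.42) when carrying things from one side to the other. Origin: centre of its underside, front edge about 160 mm nearer the robot

How it is judged:
By the outcome, as a careful person would: the job done as asked, in the order asked, and still so for the second after the job is handed in, with the robot touching nothing.
It also fails if it takes over 69 s, if anything falls off the work surface, if the arm or the gripper's body presses on something with over 40 N, if the wrist force passes 120 N, or if a joint passes its speed limit or range.

## Working session

There is one attempt and no reset: what is moved stays moved. The work goes in short steps, each a Python script; the robot and the scene stay as the last script left them, time stands still between calls to the robot, and variables do not carry over. Pictures are saved under pics/ and viewed, at most 10 in all, crops included, and the job is handed in when it is done.

```bash
ls; mkdir -p pics
python3 - <<'E'
from plant import bot
import cv2,numpy as np
for n in("scene","top","wrist"):
    im=bot.camera(n); cv2.imwrite(f"pics/{n}0.png",im[...,::-1]); c=bot.get_calibration(n); print(n,{k:np.round(v,3).tolist() if not isinstance(v,str) else v for k,v in c.items()})
s=bot.read_state();print(s)
a=cv2.imread("pics/scene0.png");b=cv2.imread("pics/top0.png")
E
```

```text
pics
scene {'fx': 469.302, 'fy': 469.302, 'cx': 256.798, 'cy': 195.803, 'view': [[0.629, -0.777, -0.011, -340.135], [0.546, 0.432, 0.718, -400.297], [-0.553, -0.458, 0.696, -1419.226], [0.0, 0.0, 0.0, 1.0]]}
top {'fx': 361.048, 'fy': 361.048, 'cx': 261.217, 'cy': 192.057, 'view': [[0.007, -1.0, -0.002, 55.326], [0.992, 0.006, 0.126, -573.424], [-0.126, -0.003, 0.992, -1510.295], [0.0, 0.0, 0.0, 1.0]]}
wrist {'fx': 337.745, 'fy': 337.745, 'cx': 252.757, 'cy': 182.102, 'T_tool_cam': [[-0.0, 0.964, 0.268, 72.61], [1.0, 0.0, 0.0, -0.026], [0.0, 0.268, -0.964, -157.689], [0.0, 0.0, 0.0, 1.0]]}
{'t': 0.15, 'joint_pos': array([ 1.51512918e+00,  3.59212940e-01,  1.12895467e-02, -2.24826586e-04,
       -1.22409865e+00, -2.88066502e-01]), 'qvel': array([-0.00171115, -0.00067372,  0.00318925,  0.00086367,  0.00103018,
        0.00017517]), 'tau': array([-6.09087638e-04, -5.83273351e+01,  2.93292475e+01,  7.00128168e+00,
        8.81514803e-03, -1.13905794e-04]), 'tcp_pos': array([227.41162549, 635.16031748, 225.85817594]), 'eef_rot': array([ 9.85260481e-01, -1.71059631e-01, -3.39345914e-05,  6.20980977e-04]), 'contact_force': array([0.71093003, 0.2353345 , 0.16005322]), 'moment': array([0.00395842, 0.05713932, 0.00204978]), 'finger_force': 0.0, 'width': 88.06793512555357}
```

View pics/scene0.png

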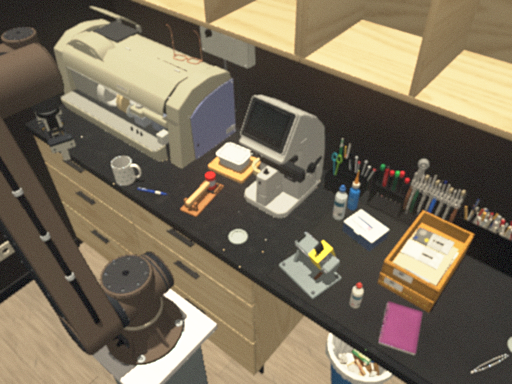

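View pics/top0.png

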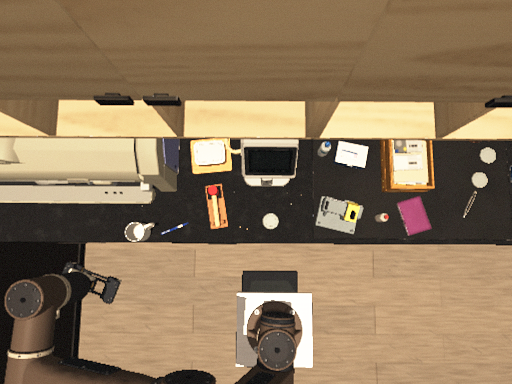

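The scene view shows the mallet in its rest at about (203,190), and the stand with its yellow guard at (312,262). In the top view the mallet runs from head (211,188) to handle end (222,228). The top view also has the stand at (340,214), guard at (353,211), lens (271,221), bottle (382,217) and mug (138,232). Next I'll take wrist pictures from above the mallet and the stand.

```bash
cat > h.py <<'E'
from plant import bot
import cv2,numpy as np,json
from scipy.spatial.transform import Rotation as R
def wcam(name):
    "picture with its world camera pose"
    s=bot.read_state(); im=bot.camera('wrist'); c=bot.get_calibration('wrist')
    T=np.eye(4); T[:3,:3]=R.from_quat(s['eef_rot']).as_matrix(); T[:3,3]=s['tcp_pos']
    M=T@np.array(c['T_tool_cam']); cv2.imwrite(f'pics/{name}.png',im[...,::-1]); np.save(f'pics/{name}.npy',M)
    return im
def load(name):
    if name in('scene','top') or name[:-1] in('scene','top'):
        c=bot.get_calibration(name.rstrip('0123456789')); return c,np.linalg.inv(np.array(c['view']))
    return bot.get_calibration('wrist'),np.load(f'pics/{name}.npy')
def ray(name,u,v):
    c,M=load(name); d=np.array([(u-c['cx'])/c['fx'],-(v-c['cy'])/c['fy'],-1]); return M[:3,3],M[:3,:3]@d
def onz(name,u,v,z):
    o,d=ray(name,u,v); return o+d*(z-o[2])/d[2]
def proj(name,p):
    c,M=load(name); q=np.linalg.inv(M)@np.append(p,1); return np.array([c['cx']-c['fx']*q[0]/q[2],c['cy']+c['fy']*q[1]/q[2]])
def quat(x,z):
    "tool orientation with x axis about along x and z axis z"
    z=np.array(z)/np.linalg.norm(z); x=np.array(x)-z*np.dot(x,z); x/=np.linalg.norm(x)
    return R.from_matrix(np.c_[x,np.cross(z,x),z]).as_quat()
E
python3 - <<'E'
from h import *
a=onz('top0',216,208,20);b=onz('top0',340,214,20);print(a,b)
q=[1,0,0,0]
bot.move_ptp([a[0]-20,a[1],230],q); bot.pause(.2); i=wcam('m1')
bot.move_ptp([b[0]-30,b[1],280],q); bot.pause(.2); j=wcam('s1')
s=bot.read_state();print(s['t'],s['tcp_pos'])
E
```

```text
[504.69757101 253.27049389  20.        ] [ 482.26973615 -279.87565019   20.        ]
4.275 [ 452.58814771 -279.38120628  279.92317662]
```

View pics/m1.png

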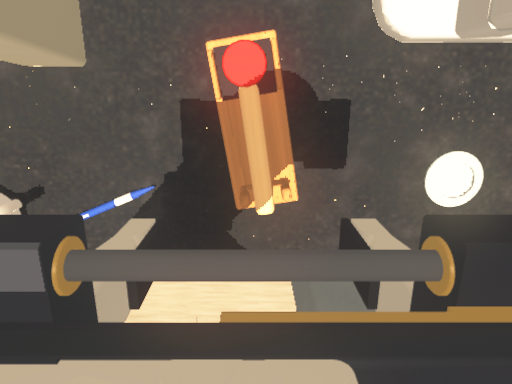

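View pics/s1.png

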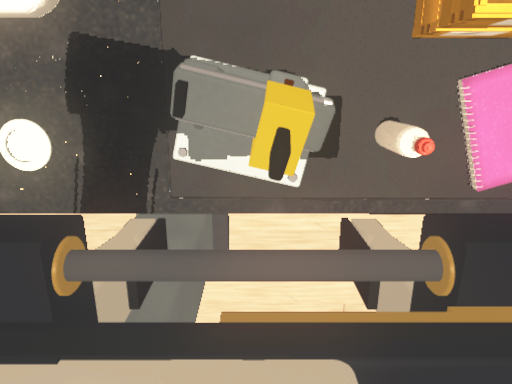

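The m1 view shows the red mallet head at (245,63) with the handle running to (265,212) and the rest beneath. The s1 view shows the foot's front edge from (174,159) to (299,186). It also shows the yellow guard, quad about (265,85), (313,88), (297,175), (250,168), with the black fin at (280,152). I'll measure by masks.

Run:
```python
from h import *
im=cv2.imread('pics/m1.png'); h=cv2.cvtColor(im,cv2.COLOR_BGR2HSV)
red=(((h[...,0]<4)|(h[...,0]>176))&(h[...,1]>200)&(h[...,2]>120)).astype('uint8'); red[215:]=0
n,l,st,ce=cv2.connectedComponentsWithStats(red); k=1+st[1:,4].argmax(); print('red',st[k],ce[k])
(cx,cy),r=cv2.minEnclosingCircle(max(cv2.findContours(red,0,2)[0],key=cv2.contourArea)); print(cx,cy,r)
s=cv2.imread('pics/s1.png'); hs=cv2.cvtColor(s,cv2.COLOR_BGR2HSV)
y=((hs[...,0]>18)&(hs[...,0]<34)&(hs[...,1]>150)&(hs[...,2]>60)).astype('uint8'); y[215:]=0;y[:,400:]=0
c=max(cv2.findContours(y,0,2)[0],key=cv2.contourArea); hull=cv2.convexHull(c); print('yel',cv2.approxPolyDP(hull,3,True).reshape(-1,2).tolist(),cv2.contourArea(hull))
A=cv2.resize(im[20:225,190:320],None,fx=2.9,fy=2.9,interpolation=2); B=cv2.resize(s[45:200,160:350],None,fx=2.2,fy=3.8*2.2/3.8,interpolation=2)
B=cv2.resize(s[45:200,160:345],None,fx=3.8*.6,fy=3.8*.6,interpolation=2)
can=np.zeros((600,800,3),'uint8'); can[:A.shape[0],:A.shape[1]]=A[:600]; can[:B.shape[0],378:378+B.shape[1]]=B; cv2.imwrite('pics/crop1.png',np.clip(can*1.4,0,255))
```

```text
red [243  71  22  15  49] [253.87755102  80.7755102 ]
253.5 78.0 12.619529724121094
yel [[268, 81], [311, 94], [314, 115], [292, 175], [249, 164]] 4336.0[ WARN:0@0.074] global loadsave.cpp:1063 imwrite_ Unsupported depth image for selected encoder is fallbacked to CV_8U.
```

View pics/crop1.png

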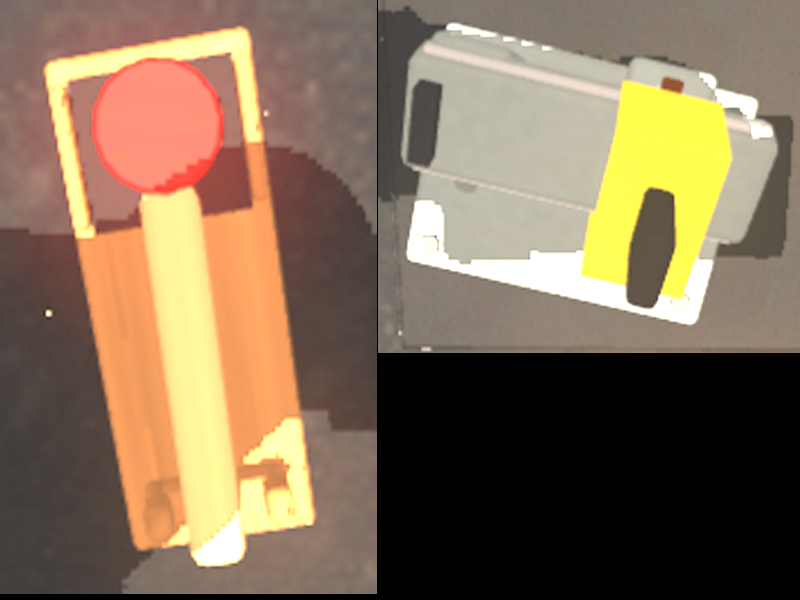

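```bash
cat > geo.py <<'E'
from h import *
from scipy.optimize import least_squares
def fit(name,px,loc,p0):
    "planar pose (x,y,yaw) whose known points project on pixels"
    def res(p):
        M=R.from_euler('z',p[2]).as_matrix(); return np.concatenate([proj(name,M@l+[p[0],p[1],0])-u for l,u in zip(np.array(loc,float),px)])
    s=least_squares(res,p0,x_scale=[100,100,1],loss='soft_l1'); return s.x,s.fun.reshape(-1,2)
E
python3 - <<'E'
from geo import *
L=lambda x,y:(190+x/2.9,20+y/2.9)
S=lambda x,y:(160+(x-378)/2.28,45+y/2.28)
# stand foot corners, front-left, front-right, back-left, back-right
px=[S(408,260),S(694,324),S(450,25),S(757,100)]
loc=[(-65,85,14),(-65,-85,14),(65,85,14),(65,-85,14)]
p,r=fit('s1',px,loc,[480,-280,-.2]); print('stand',p,np.round(r,1).tolist())
n=np.array([-.343,0,.939]); M=R.from_euler('z',p[2]).as_matrix()
col=np.array([17.8,-35,104.7])
for d in(78,37):
  for sx in(-15,15):
    q=proj('s1',M@(col+n*d+np.array([.939,0,.343])*sx)+[p[0],p[1],0]); print('fin',d,sx,(q-[160,45])*2.28+[378,0])
# guard top corners
for sx in(-33,33):
  for sy in(-22,22):
    q=proj('s1',M@(col+n*37+np.array([.939*sx,sy,.343*sx]))+[p[0],p[1],0]); print('guard',(q-[160,45])*2.28+[378,0])
# mallet: top centre, handle end top centre
px=[L(158,126),L(219,530)]
a,r=fit('m1',px,[(0,0,76),(-152,0,56)],[560,260,.1]); print('mallet',a,r.round(1).tolist())
px=[L(47,67),L(248,30),L(138,548),L(313,522)]
for zl in (23,33):
  b,r=fit('m1',px,[(95,37.5,zl),(95,-37.5,zl),(-95,37.5,10),(-95,-37.5,10)],[510,260,.2]); c,s_=np.cos(b[2]),np.sin(b[2]); print('rest',b,'seat',b[0]+60*c,b[1]+60*s_,r.round(1).tolist())
print('lens',onz('s1',25,146,10))
E
```

```text
stand [ 4.80996081e+02 -2.73291706e+02 -2.31403152e-01] [[-1.6, 0.6], [1.3, 1.9], [-1.5, -1.7], [2.3, -0.1]]
fin 78 -15 [652.94899235 315.67078282]
fin 78 15 [676.55711973 245.22738078]
fin 37 -15 [654.16958216 256.69969337]
fin 37 15 [675.140681   190.84708816]
guard [693.93232832 304.6097674 ]
guard [590.98366659 280.8703301 ]
guard [746.88738461 161.55766438]
guard [630.47203254 133.21063851]
mallet [5.78811566e+02 2.61179236e+02 1.38094192e-01] [[-0.1, -1.1], [0.1, 13.1]]
rest [5.13969116e+02 2.51433744e+02 1.68043061e-01] seat 573.1239533204729 261.46894139404156 [[-3.6, -0.6], [0.9, -1.4], [-0.6, 4.0], [1.6, 3.0]]
rest [5.12755370e+02 2.51714171e+02 1.70474561e-01] seat 571.8856324508346 261.89317357411534 [[-5.5, -0.5], [1.0, -1.8], [-0.6, 5.0], [1.5, 3.9]]
lens [453.96912693  11.28683975  10.        ]
```

Run:
```python
from geo import *
L=lambda x,y:(190+x/2.9,20+y/2.9)
S=lambda x,y:(160+(x-378)/2.28,45+y/2.28)
def fit2(name,px,loc,p0,mode):
    c,M0=load(name); px=np.array(px)
    def res(p):
        Mr=R.from_euler('z',p[2]).as_matrix(); W=(Mr@np.array(loc,float).T).T+[p[0],p[1],0]
        M=M0.copy(); f=c['fx']
        if mode=='z': M[2,3]+=p[3]
        if mode=='f': f=f*(1+p[3]/100)
        q=(np.linalg.inv(M)@np.c_[W,np.ones(len(W))].T).T
        return (np.c_[c['cx']-f*q[:,0]/q[:,2],c['cy']+f*q[:,1]/q[:,2]]-px).ravel()
    s=least_squares(res,list(p0)+[0],x_scale=[100,100,1,1]); print(mode,s.x.round(3),s.fun.reshape(-1,2).round(1).tolist())
n=np.array([-.343,0,.939]);xx=np.array([.939,0,.343]);yy=np.array([0,1,0]);col=np.array([17.8,-35,104.7])
px=[S(408,260),S(694,324),S(450,25),S(757,100),S(643,306),S(684,298),S(583,273)]
loc=[(-65,85,14),(-65,-85,14),(65,85,14),(65,-85,14),col+n*78-15*xx,col+37*n-33*xx-22*yy,col+37*n-33*xx+22*yy]
for m in 'zf0': fit2('s1',px,loc,[480,-275,-.2],m)
pm=[L(158,126),L(217,563),L(47,67),L(248,30),L(138,548),L(313,522)]
lm=[(60,0,76),(60-152,0,50),(95,37.5,23),(95,-37.5,23),(-95,37.5,10),(-95,-37.5,10)]
for m in 'zf0': fit2('m1',pm,lm,[512,250,.17],m)
```

```text
z [ 4.80468e+02 -2.71478e+02 -2.32000e-01  1.36830e+01] [[-0.5, -1.1], [-1.5, -0.6], [-0.9, -0.2], [-1.5, 0.3], [0.9, 0.5], [0.7, -0.1], [1.6, 0.8]]
f [ 4.84211e+02 -2.71335e+02 -2.32000e-01 -3.34800e+00] [[-0.5, -1.1], [-1.7, -0.6], [-1.1, -0.3], [-1.6, 0.4], [1.2, 0.5], [0.9, -0.1], [1.4, 0.7]]
0 [ 4.82792e+02 -2.71031e+02 -2.30000e-01  0.00000e+00] [[-3.4, -0.7], [-0.3, 0.5], [-3.6, -3.3], [0.5, -1.8], [1.7, 2.1], [2.1, 1.0], [1.1, 1.6]]
z [5.15739e+02 2.51893e+02 1.54000e-01 1.01700e+01] [[0.2, 4.2], [2.5, -0.7], [-1.6, -1.9], [1.1, -1.2], [-1.7, -0.6], [-0.9, -0.6]]
f [ 5.18518e+02  2.51865e+02  1.55000e-01 -3.16700e+00] [[0.2, 3.9], [2.5, -0.8], [-1.5, -1.7], [1.1, -1.0], [-1.6, -0.7], [-1.1, -0.6]]
0 [5.16293e+02 2.51888e+02 1.54000e-01 0.00000e+00] [[-0.0, 2.8], [2.9, 2.2], [-3.0, -3.9], [1.9, -3.6], [-2.1, 1.9], [0.2, 1.7]]
```

```bash
cat > st.py <<'E'
from geo import *
SX,SY,SYAW=482.5,-271.4,-.231
Rs=R.from_euler('z',SYAW).as_matrix()
W=lambda l:Rs@np.array(l,float)+[SX,SY,0]
th=.35; n=Rs@[-np.sin(th),0,np.cos(th)]; xx=Rs@[np.cos(th),0,np.sin(th)]; yy=Rs@[0,1.,0]
col=W([17.8,-35,104.7])
E
python3 - <<'E'
from st import *
q=quat(xx,-n); g=col+49*n
for d in(0,75): print(bot.solve_ik(g+d*yy,q))
bot.move_gripper(60); bot.move_ptp(g+70*n,q); wcam('f1'); bot.line_to(g,120)
bot.move_gripper(0,15); s=bot.read_state(); print(s['t'],s['width'],s['finger_force'],s['contact_force'],s['tcp_pos'])
bot.line_to(g+70*yy,80); f0=bot.read_state()['contact_force']; print(f0)
for d in np.arange(71.5,84,1.5):
    bot.line_to(g+d*yy,60); s=bot.read_state(); f=s['contact_force']; print(d,(s['tcp_pos']-g)@yy,f.round(1),f@yy,s['width'])
    if abs(f@yy)>9: break
print(s['t'])
E
```

```text
[-0.22335883  0.07070515 -0.61569446  0.00514421 -0.53441192  1.55919145]
[-0.03560437  0.02369463 -0.7218089   0.14310933 -0.4856654   1.26022489]
7.175 12.151816697207034 15.000115782022476 [-1.46289071  2.64165679  2.86235557] [ 475.49199104 -305.61594719  150.80780366]
[-1.27646935  2.0496018   2.55939943]
71.5 71.26544487155881 [ 0.  -0.2  2.6] -0.16909781528627604 11.847891606956647
73.0 72.87795044568608 [-1.1 -1.7  3.1] -1.8731411793899786 11.896181289197589
74.5 74.13865256321854 [-1.2 -6.3  1.4] -6.457033410504588 11.956244416014785
76.0 74.46752338969075 [  1.2 -17.9  -1.7] -17.17959609915473 12.132116888466804
9.2
```

Run:
```python
from st import *
q=quat(xx,-n); g=col+49*n
bot.line_to(g+74.2*yy,60); bot.move_gripper(60)
bot.line_to(g+75*yy+60*n,150); bot.line_to(g+30*yy+110*n-20*xx,200); bot.pause(.2); wcam('s2')
ya=.155; x=np.array([np.cos(ya),np.sin(ya),0]); m=np.array([574.,261,0])
bot.move_ptp([380,100,260],quat([1,0,0],[0,0,-1.])); 
bot.move_ptp(m-100*x+[0,0,150],quat(x,[0,0,-1.])); bot.pause(.2); wcam('m2')
print(bot.read_state()['t'])
A=cv2.imread('pics/s2.png')[:240,100:450]; B=cv2.imread('pics/m2.png')[:240,60:410]
cv2.imwrite('pics/crop2.png',cv2.resize(np.clip(np.vstack([A,B]).astype(float)*1.3,0,255).astype('uint8'),None,fx=1.25,fy=1.25,interpolation=2))
```

```text
14.15
```

View pics/crop2.png

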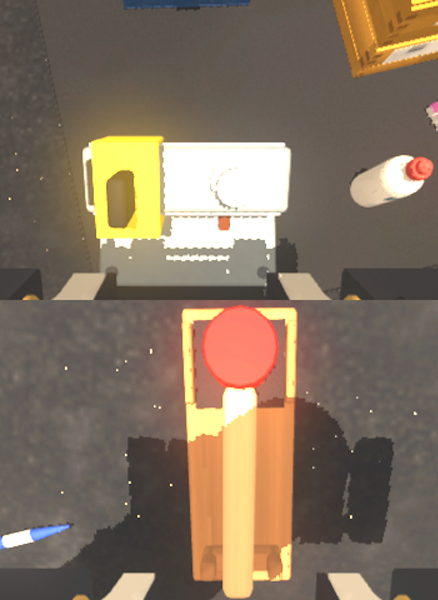

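The guard is open and the punch head is exposed at s2 pixel ~(288,150). In m2 the mallet lies in line with the tool, head centre ~(252,38), handle at column ~251.

Run:
```python
from st import *
im=cv2.imread('pics/m2.png'); h=cv2.cvtColor(im,cv2.COLOR_BGR2HSV)
red=(((h[...,0]<6)|(h[...,0]>174))&(h[...,1]>150)&(h[...,2]>90)).astype('uint8'); red[215:]=0
c=max(cv2.findContours(red,0,2)[0],key=cv2.contourArea); print(cv2.fitEllipse(cv2.convexHull(c)),cv2.boundingRect(c))
(u,v),_,_=cv2.fitEllipse(cv2.convexHull(c)); p=onz('m2',u,v,76); print('head',p)
ya=.155; x=np.array([np.cos(ya),np.sin(ya),0]); 
q0=proj('m2',p+20*np.array([-x[1],x[0],0])),proj('m2',p-20*np.array([-x[1],x[0],0])); print('pred diam',q0)
print('punch pred',proj('s2',col+25.5*n),proj('s2',col+25.5*n+14*yy),'collar',proj('s2',col))
s=cv2.imread('pics/s2.png'); 
cv2.imwrite('pics/crop3.png',cv2.resize(s[100:200,160:345],None,fx=4,fy=4,interpolation=2))
```

```text
((251.8030548095703, 37.76568603515625), (60.9005012512207, 67.9817123413086), 176.25579833984375) (221, 4, 62, 67)
head [578.00213086 261.56729044  76.        ]
pred diam (array([220.64002171,  37.80716785]), array([282.97773829,  37.72418871]))
punch pred [287.77550992 150.00842507] [271.64140043 150.00417947] collar [285.07075552 145.17770682]
```

View pics/crop3.png

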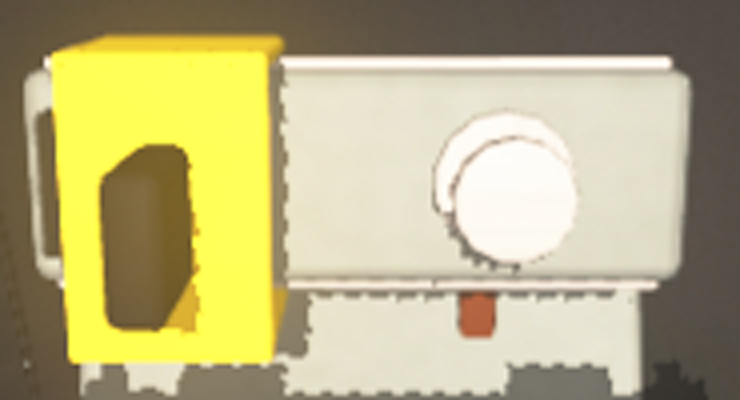

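Predicted and seen punch agree to within 1 mm, so the stand pose is good. Now I'll take the mallet.

```bash
cat >> st.py <<'E'
col=col-.8*yy
G=55.; ya=.155; mx=np.array([np.cos(ya),np.sin(ya),0]); seat=np.array([579.,261.6,12.])
qm=quat(mx,[0,0,-1.]); qs=quat(xx,-n)
def redfit(name):
    im=cv2.imread(f'pics/{name}.png'); h=cv2.cvtColor(im,cv2.COLOR_BGR2HSV)
    red=(((h[...,0]<6)|(h[...,0]>174))&(h[...,1]>150)&(h[...,2]>90)).astype('uint8'); red[215:]=0
    c=max(cv2.findContours(red,0,2)[0],key=cv2.contourArea); return cv2.fitEllipse(cv2.convexHull(c))
tcpM=lambda P:seat*0+P-G*mx+[0,0,13]        # tcp for mallet origin P, upright at the rest
tcpS=lambda d:col+d*n-G*xx+13*n             # tcp for lower face d above the collar
def st(tag):
    s=bot.read_state(); print(tag,round(s['t'],2),s['tcp_pos'].round(1),'F',s['contact_force'].round(1),'M',s['moment'].round(2),'w',round(s['width'],1)); return s
E
python3 - <<'E'
from st import *
bot.move_gripper(55); bot.move_ptp(tcpM(seat)+[0,0,80],qm); bot.line_to(tcpM(seat),120)
bot.move_gripper(0,60); st('grip'); wcam('g1'); print(redfit('g1'))
bot.line_to(tcpM(seat)+[0,0,110],120); bot.pause(.2); st('lift'); wcam('g2'); print(redfit('g2'))
J=[bot.solve_ik(tcpS(d),qs) for d in(10,20,30,70,90)]
print([None if j is None else np.round(j,3).tolist() for j in J])
E
```

```text
grip 16.38 [524.7 253.2  25.1] F [-0.6 -0.5  1.4] M [0.07 0.26 0.06] w 19.8
((252.32611083984375, 142.28311157226562), (119.81661224365234, 121.08155822753906), 79.3268814086914)
lift 17.7 [524.4 252.9 134.2] F [ 0.5 -0.1 -2.5] M [-0.09  0.12  0.02] w 19.7
((252.4072265625, 142.2183074951172), (119.89261627197266, 120.95417785644531), 93.46810150146484)
[[-0.225, 0.067, -0.747, 0.005, -0.406, 1.56], [-0.225, 0.046, -0.741, 0.005, -0.433, 1.56], [-0.225, 0.026, -0.734, 0.005, -0.46, 1.56], [-0.224, -0.051, -0.703, 0.004, -0.569, 1.561], [-0.224, -0.086, -0.684, 0.004, -0.623, 1.561]]
```

Run:
```python
from st import *
T=np.array(bot.get_calibration('wrist')['T_tool_cam']);c=bot.get_calibration('wrist')
d=T[:3,:3]@[(252.4-c['cx'])/c['fx'],-(142.2-c['cy'])/c['fy'],-1]; o=T[:3,3]; print('head in tool',o+d*(-51-o[2])/d[2], 'pred diam px',40*c['fx']/np.linalg.norm(d*(-51-o[2])/d[2]))
bot.move_ptp([430,90,200],quat([1,0,0],[0,0,-1.])); st('a')
bot.move_ptp(tcpS(90),qs); bot.pause(.2); st('b'); wcam('g3'); print(redfit('g3'))
cv2.imwrite('pics/sc1.png',bot.camera('scene')[...,::-1])
A=cv2.imread('pics/g3.png'); B=cv2.imread('pics/sc1.png')[200:310,250:400]
cv2.imwrite('pics/crop4.png',np.vstack([cv2.resize(A[:250],(512,250)),cv2.resize(B,(450,330),interpolation=2).copy() if 0 else cv2.copyMakeBorder(cv2.resize(B,(450,330),interpolation=2),0,0,0,62,0)]))
```

```text
head in tool [ 56.06896696   0.12604276 -51.        ] pred diam px 125.14294137934327
a 18.57 [430.1  89.9 200.5] F [-0.3  0.2 -2.6] M [ 0.02  0.05 -0.02] w 19.7
b 20.18 [ 407.6 -289.7  182.6] F [-0.5 -0.4 -2.8] M [ 0.32  1.5  -0.02] w 19.5
((252.64573669433594, 142.80735778808594), (119.0621109008789, 119.96869659423828), 84.33586120605469)
```

View pics/crop4.png

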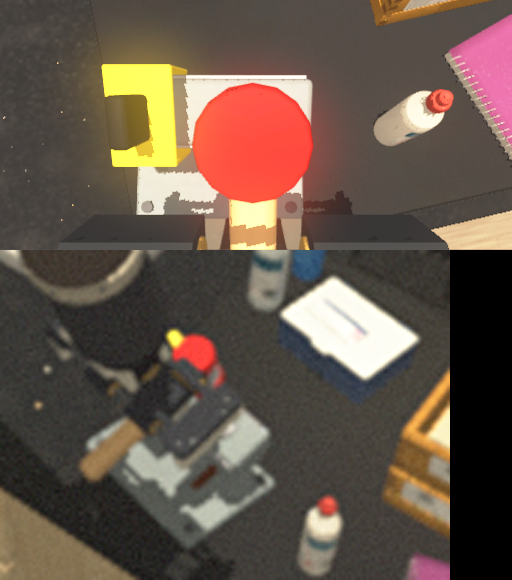

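```bash
cat >> st.py <<'E'
def blow(d,v=400,top=75):
    bot.line_to(tcpS(top),250,qs); bot.pause(.1)
    bot.line_to(tcpS(d),v); s=st(f'blow {d}'); print('   axial F',(s['contact_force']@n).round(1),'d',((s['tcp_pos']-tcpS(0))@n).round(1),'qv',np.abs(s['qvel']).max().round(2))
    bot.line_to(tcpS(top),300); bot.pause(.15); wcam('b'); e=redfit('b'); print('   red',np.round(e[0],1),np.round(e[1],1))
E
python3 - <<'E'
from st import *
blow(19); blow(16)
E
```

```text
blow 19 20.93 [ 429.9 -295.9  114.9] F [-1.2 -0.1 -1.8] M [ 0.3   1.49 -0.01] w 19.5
   axial F -1.3 d 18.4 qv 0.05
   red [253.4 149.2] [124.1 139. ]
blow 16 22.11 [ 431.  -296.   111.2] F [-0.4 -0.2 -2.5] M [ 0.33  1.57 -0.01] w 19.5
   axial F -2.3 d 14.5 qv 0.05
   red [255.9 158.7] [130.1 169.4]
```

```bash
cat >> st.py <<'E'
from scipy.optimize import brentq
def redmask(name):
    im=cv2.imread(f'pics/{name}.png'); h=cv2.cvtColor(im,cv2.COLOR_BGR2HSV)
    red=(((h[...,0]<6)|(h[...,0]>174))&(h[...,1]>150)&(h[...,2]>90)).astype('uint8'); red[240:]=0
    c=max(cv2.findContours(red,0,2)[0],key=cv2.contourArea); return cv2.boundingRect(c)
def vtool(p):
    c=bot.get_calibration('wrist'); q=np.linalg.inv(np.array(c['T_tool_cam']))@np.append(p,1); return c['cy']+c['fy']*.957*q[1]/q[2]
def vb(t,g=56.):   # bottom edge row of the head's top circle, mallet turned head-up by t in the grip
    x,u=g-20,32; return vtool([x*np.cos(t)-u*np.sin(t),0,-19-(u*np.cos(t)+x*np.sin(t))])
E
python3 - <<'E'
from st import *
for k in('g3','b'): print(k,redmask(k))
print([round(vb(t),1) for t in(0,.05,.1,.15,.2,.25)])
s=st('now')
E
```

```text
g3 (193, 83, 121, 120)
b (188, 71, 134, 165)
[np.float64(201.0), np.float64(207.2), np.float64(213.7), np.float64(220.5), np.float64(227.4), np.float64(234.6)]
now 22.66 [ 411.3 -291.4  167.9] F [-0.1  0.4 -2.3] M [0.31 1.49 0.02] w 19.6
```

The blows mostly turned the mallet in the grip, by about 0.23 rad with the lever at 55 mm. I'll set it back in the rest, which squares it up, and regrip close to the head.

```bash
cat >> st.py <<'E'
up=np.array([0,0,1.])
def pose(P,mx_,mz,t,g,k):
    "tcp pose putting the mallet origin at P, axes mx_,mz, when it is turned head-up by t; k: TCP beyond handle centre"
    c,s=np.cos(t),np.sin(t); xt=c*mx_-s*mz; zt=-(s*mx_+c*mz); return P-g*mx_+32*mz+k*zt, quat(xt,zt)
E
python3 - <<'E'
from st import *
t=.23
p,q=pose(seat+[0,0,1.5],mx,up,t,56,19)
bot.move_ptp([430,90,220],quat([1,0,0],[0,0,-1.]))
bot.move_ptp(p+[0,0,70],q); bot.line_to(p+[0,0,8],150); st('low'); bot.line_to(p,40); st('seat')
bot.move_gripper(40); st('open')
zt=R.from_quat(q).as_matrix()[:,2]; bot.line_to(p-60*zt,200)
p2,q2=pose(seat,mx,up,0,37,14); bot.move_ptp(p2+[-100*mx[0],-100*mx[1],120],qm); bot.pause(.15); wcam('m3'); e=redfit('m3'); print(e,onz('m3',*e[0],76)); st('x')
A=cv2.imread('pics/m3.png')[:260]; cv2.imwrite('pics/crop5.png',A)
E
```

```text
low 25.56 [520.  252.3  36.4] F [ 0.3  0.5 -2.1] M [ 0.1  -0.96  0.03] w 19.6
seat 25.91 [520.3 252.9  27.8] F [0.1 1.1 1.8] M [ 0.45 -1.17 -0.01] w 19.7
open 26.52 [519.3 252.3  26.9] F [ 0.3 -0.9  0.2] M [ 0.08 -0.77  0.03] w 39.9
((252.209716796875, -6.52618408203125), (57.000511169433594, 76.41716003417969), 1.747772455215454) [570.9765709  260.32192937  76.        ]
x 27.7 [444.1 240.5 148.9] F [-0.1 -0.2 -0.5] M [-0.02 -0.08 -0.02] w 39.6
```

View pics/crop5.png

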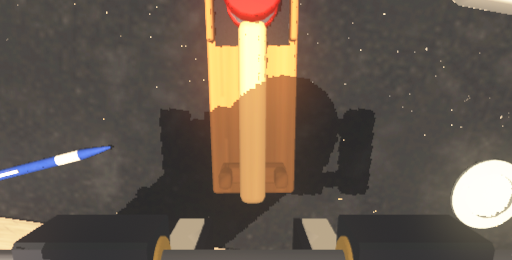

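One picture left. It shows the mallet upright in the rest, handle straight in the fork with its end at (252,202).

Run:
```python
from st import *
a=onz('m2',251,236,50);b=onz('m3',252,201,50);print(a,b,(b-a)@mx)
sh=float(np.clip((b-a)@mx,-4,4)); sh=0 if abs(sh)<1 else sh
G2=38.
p,q=pose(seat+sh*mx,mx,up,0,G2,14)
bot.move_ptp(p+[0,0,70],q); bot.line_to(p+[0,0,15],150); bot.line_to(p,60); s=st('down')
bot.move_gripper(0,60); st('grip'); wcam('g4'); print(redmask('g4'),redfit('g4'))
bot.line_to(p+[0,0,70],150); st('lift')
print('pred bottom row', [round(vtool([18*np.cos(t)-32*np.sin(t),0,-14-(32*np.cos(t)+18*np.sin(t))]),1) for t in(0,.05,.1,.2)])
```

```text
[429.81571147 239.47323648  50.        ] [429.47397723 238.56877424  50.        ] -0.4772683381735469
down 29.13 [541.3 255.6  29.8] F [ 0.1 -0.1  0.3] M [ 0.04 -0.02  0.03] w 40.1
grip 29.61 [541.6 255.8  30.2] F [-0.8 -0.6 -0.2] M [0.04 0.03 0.02] w 19.6
(197, 121, 112, 119) ((252.36749267578125, 189.21963500976562), (108.92057800292969, 135.12144470214844), 0.5928043127059937)
lift 30.27 [540.8 255.4  99.2] F [ 0.6  0.1 -2.9] M [-0.12  0.06  0.02] w 19.4
pred bottom row [np.float64(242.1), np.float64(247.0), np.float64(252.0), np.float64(261.9)]
```

```bash
cat >> st.py <<'E'
G2=38.
def headrow(name):
    im=cv2.imread(f'pics/{name}.png'); h=cv2.cvtColor(im,cv2.COLOR_BGR2HSV)
    red=(((h[...,0]<6)|(h[...,0]>174))&(h[...,1]>150)&(h[...,2]>90)).astype('uint8'); red[240:]=0
    c=max(cv2.findContours(red,0,1)[0],key=cv2.contourArea).reshape(-1,2)
    l=c[c[:,0]<=c[:,0].min()+1,1].mean(); r=c[c[:,0]>=c[:,0].max()-1,1].mean(); return (l+r)/2,np.ptp(c[:,0])+1,c[:,1].min()
def hr(t): return vtool([G2*np.cos(t)-32*np.sin(t),0,-14-(32*np.cos(t)+G2*np.sin(t))])
def blow2(d,t,v=500,top=95):
    p,q=pose(col+top*n,xx,n,t,G2,14); e,_=pose(col+d*n,xx,n,t,G2,14)
    bot.line_to(p,200,q); bot.pause(.1); bot.line_to(e,v)
    s=bot.read_state(); print('blow',d,round(s['t'],2),'F',(s['contact_force']@n).round(1),'reached',(d+(s['tcp_pos']-e)@n).round(1),'qv',np.abs(s['qvel']).max().round(2))
    bot.line_to(p,300); bot.pause(.15); wcam('b'); print('   row,width,top',headrow('b'))
E
python3 - <<'E'
from st import *
print('base',headrow('g4'),[round(hr(t),1) for t in(0,.05,.1,.15,.2,.3)])
bot.move_ptp([430,90,200],quat([1,0,0],[0,0,-1.]))
p,q=pose(col+95*n,xx,n,0,G2,14); print(bot.solve_ik(p,q)); bot.move_ptp(p,q); bot.pause(.1); wcam('b'); print(headrow('b'))
blow2(14,0)
E
```

```text
base (np.float64(190.0), np.int32(112), np.int32(121)) [np.float64(191.5), np.float64(197.5), np.float64(203.7), np.float64(210.2), np.float64(217.0), np.float64(231.2)]
[-0.22439981 -0.08153465 -0.64103095  0.00368505 -0.66131034  1.56168808]
(np.float64(196.91666666666669), np.int32(125), np.int32(122))
blow 14 33.41 F -2.1 reached 12.2 qv 0.07
   row,width,top (np.float64(205.58333333333331), np.int32(122), np.int32(113))
```

Run:
```python
from st import *
for k in('g4','b'):
    im=cv2.imread(f'pics/{k}.png'); h=cv2.cvtColor(im,cv2.COLOR_BGR2HSV)
    red=(((h[...,0]<6)|(h[...,0]>174))&(h[...,1]>150)&(h[...,2]>90))
    for v in range(110,250,8):
        x=np.where(red[v,150:350])[0]+150
        print(k,v,(x.min(),x.max(),len(x)) if len(x) else None, end=' | ')
    print()
```

```text
g4 110 None | g4 118 None | g4 126 (np.int64(234), np.int64(271), 38) | g4 134 (np.int64(224), np.int64(281), 41) | g4 142 (np.int64(218), np.int64(287), 70) | g4 150 (np.int64(214), np.int64(291), 78) | g4 158 (np.int64(208), np.int64(297), 90) | g4 166 (np.int64(203), np.int64(302), 100) | g4 174 (np.int64(200), np.int64(305), 106) | g4 182 (np.int64(198), np.int64(306), 109) | g4 190 (np.int64(197), np.int64(308), 112) | g4 198 (np.int64(198), np.int64(306), 109) | g4 206 (np.int64(200), np.int64(305), 106) | g4 214 (np.int64(203), np.int64(302), 100) | g4 222 (np.int64(210), np.int64(295), 86) | g4 230 (np.int64(217), np.int64(289), 73) | g4 238 (np.int64(228), np.int64(277), 50) | g4 246 None | 
b 110 None | b 118 (np.int64(233), np.int64(272), 40) | b 126 (np.int64(223), np.int64(282), 25) | b 134 (np.int64(218), np.int64(288), 14) | b 142 (np.int64(214), np.int64(291), 41) | b 150 (np.int64(212), np.int64(293), 68) | b 158 (np.int64(211), np.int64(295), 85) | b 166 (np.int64(207), np.int64(299), 93) | b 174 (np.int64(203), np.int64(304), 102) | b 182 (np.int64(199), np.int64(306), 108) | b 190 (np.int64(198), np.int64(309), 112) | b 198 (np.int64(197), np.int64(310), 114) | b 206 (np.int64(195), np.int64(314), 120) | b 214 (np.int64(197), np.int64(309), 113) | b 222 (np.int64(204), np.int64(304), 101) | b 230 (np.int64(205), np.int64(301), 97) | b 238 (np.int64(209), np.int64(296), 88) | b 246 (np.int64(219), np.int64(286), 68) |
```

```bash
cat >> st.py <<'E'
def bottom(name):
    im=cv2.imread(f'pics/{name}.png'); h=cv2.cvtColor(im,cv2.COLOR_BGR2HSV)
    red=(((h[...,0]<6)|(h[...,0]>174))&(h[...,1]>150)&(h[...,2]>90)); return np.where(red[:290,235:270].sum(1)>17)[0].max()
def theta(name):
    f=lambda t:vtool([(G2-20)*np.cos(t)-32*np.sin(t),0,-14-(32*np.cos(t)+(G2-20)*np.sin(t))])-242.1
    return brentq(lambda t:f(t)-(bottom(name)-bottom('g4')),-.3,.6)
E
python3 - <<'E'
from st import *
t=theta('b'); print('theta',t); blow2(9,t); print('theta',bottom('b'),theta('b'))
E
```

```text
theta 0.08209580996243095
blow 9 34.7 F -1.7 reached 7.7 qv 0.07
   row,width,top (np.float64(209.90833333333333), np.int32(116), np.int32(160))
theta 249 0.08131720716186723
```

Run:
```python
from st import *
blow2(8.5,.14,v=500)
p,q=pose(col+95*n+60*yy-20*xx,xx,n,.2,G2,14); bot.line_to(p,250,q); bot.pause(.15); wcam('v1'); st('v')
print('pred collar/home top/start top',proj('v1',col),proj('v1',col+10*n),proj('v1',col+25*n))
A=cv2.imread('pics/v1.png'); u,v=proj('v1',col+10*n).astype(int); u0,v0=max(0,min(u-60,512-120)),max(0,v-45)
C=cv2.resize(A[v0:v0+90,u0:u0+120],None,fx=3.3,fy=3.3,interpolation=2); print(u0,v0)
B=cv2.resize(A,(394,296)); out=np.zeros((max(C.shape[0],296),790,3),'uint8'); out[:C.shape[0],:C.shape[1]]=C; out[:296,396:790]=B; cv2.imwrite('pics/crop6.png',out)
```

```text
blow 8.5 36.01 F -1.1 reached 6.6 qv 0.07
   row,width,top (np.float64(211.13194444444446), np.int32(116), np.int32(169))
v 37.25 [ 411.9 -230.4  190. ] F [-0.7  0.2 -2.8] M [ 0.07  0.59 -0.02] w 19.7
pred collar/home top/start top [335.13785407  74.54545788] [338.26004861  76.99304993] [343.41321974  81.03279203]
278 31
```

View pics/crop6.png

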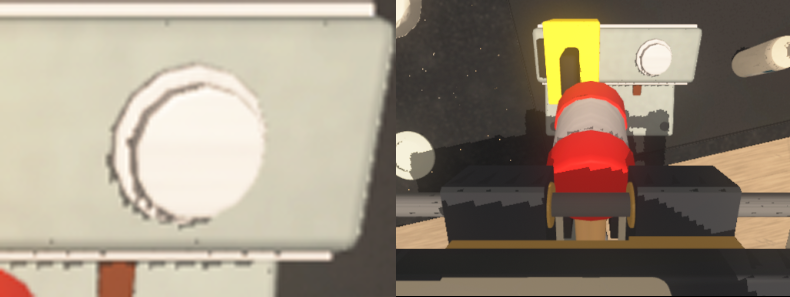

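Run:
```python
from st import *
def row(x,u,t): return round(float(vtool([x*np.cos(t)-u*np.sin(t),0,-14-(u*np.cos(t)+x*np.sin(t))])),0)
for t in(0,.1,.2,.3,.4,.5,.6): print(t,'low front',row(58,-32,t),'top front',row(58,32,t),'mid',row(58,0,t))
im=cv2.imread('pics/v1.png');h=cv2.cvtColor(im,cv2.COLOR_BGR2HSV)
red=(((h[...,0]<6)|(h[...,0]>174))&(h[...,1]>120)&(h[...,2]>60))
for c in (245,252,260):
    r=np.where(np.diff(red[:,c].astype(int)))[0]; print(c,r)
for v in range(100,290,10):
    x=np.where(red[v,150:350])[0]+150; print(v,(x.min(),x.max()) if len(x) else None,end=' ')
print(); V=h[...,2]; print(V[100:290:6,253],h[100:290:6,253,1])
b=cv2.imread('pics/b.png');hb=cv2.cvtColor(b,cv2.COLOR_BGR2HSV); rb=(((hb[...,0]<6)|(hb[...,0]>174))&(hb[...,1]>120)&(hb[...,2]>60)); print('b',np.where(np.diff(rb[:,252].astype(int)))[0])
```

```text
0 low front 120.0 top front 136.0 mid 127.0
0.1 low front 116.0 top front 149.0 mid 129.0
0.2 low front 112.0 top front 164.0 mid 132.0
0.3 low front 109.0 top front 182.0 mid 138.0
0.4 low front 108.0 top front 202.0 mid 145.0
0.5 low front 107.0 top front 224.0 mid 154.0
0.6 low front 109.0 top front 247.0 mid 165.0
245 [109 122 123 127 169 249 280 284]
252 [106 126 168 249 280 285]
260 [106 127 169 249 280 285]
100 None 110 (np.int64(244), np.int64(274)) 120 (np.int64(226), np.int64(287)) 130 (np.int64(213), np.int64(294)) 140 (np.int64(210), np.int64(296)) 150 (np.int64(207), np.int64(298)) 160 (np.int64(206), np.int64(300)) 170 (np.int64(242), np.int64(264)) 180 (np.int64(214), np.int64(291)) 190 (np.int64(204), np.int64(301)) 200 (np.int64(198), np.int64(308)) 210 (np.int64(196), np.int64(310)) 220 (np.int64(204), np.int64(302)) 230 (np.int64(205), np.int64(301)) 240 (np.int64(207), np.int64(299)) 250 None 260 None 270 None 280 None 
[255 231 233 234 255 212 205 204 210 207 202 137 230 232 233 234 235 245
 255 254 254 159 157 156 155  77  80  80  79  78  80 152] [178 203 202 203 196  49  46  46  47  48  45  52 203 204 206 208 209 211
 198 209 209 212 211 211 209  76  61  57  52  49  77 178]
b [104 126 168 249 280 285]
```

Last picture: the punch is down to roughly 10–13 mm above the collar, where home is 10, and the mallet has turned about 0.41 rad head-up. I'll re-seat it once more to square it, regrip, and finish with square blows, checking the punch by image measurement.

```bash
cat >> st.py <<'E'
def row(x,u,t): return float(vtool([x*np.cos(t)-u*np.sin(t),0,-14-(u*np.cos(t)+x*np.sin(t))]))
def edges(name):
    h=cv2.cvtColor(cv2.imread(f'pics/{name}.png'),cv2.COLOR_BGR2HSV)
    red=(((h[...,0]<6)|(h[...,0]>174))&(h[...,1]>120)&(h[...,2]>60)); return np.where(np.diff(red[:,252].astype(int)))[0]
def look(name):
    p,q=pose(col+95*n+60*yy-20*xx,xx,n,.2,38.,14); bot.line_to(p,300,q); bot.pause(.15); wcam(name)
def disk(name):
    "shift (px) of the punch head patch against v1"
    f=lambda k:cv2.cvtColor(cv2.imread(f'pics/{k}.png'),cv2.COLOR_BGR2GRAY).astype('float32')
    w=np.s_[50:105,310:368]; return cv2.phaseCorrelate(f('v1')[w],f(name)[w],cv2.createHanningWindow((58,55),cv2.CV_32F))
E
python3 - <<'E'
from st import *
print('cap u',brentq(lambda u:row(58,u,.41)-168,-30,32))
t=.41; p,q=pose(seat+[0,0,1.5],mx,up,t,G2,14)
bot.move_ptp([430,90,220],quat([1,0,0],[0,0,-1.]))
bot.move_ptp(p+[0,0,60],q); bot.line_to(p+[0,0,6],200); bot.line_to(p,40); st('seat')
bot.move_gripper(36); zt=R.from_quat(q).as_matrix()[:,2]; bot.line_to(p-45*zt,250); st('off')
p,q=pose(seat,mx,up,0,G2,14); bot.move_ptp(p+[0,0,40],q); bot.line_to(p,120); st('down')
bot.move_gripper(0,60); wcam('g5'); print(edges('g5'),headrow('g5')); st('grip')
bot.line_to(p+[0,0,60],250); st('lift')
E
```

```text
cap u 13.964492681254686
seat 40.14 [536.2 255.   33.5] F [ 0.2 -0.3 -1.8] M [ 0.19 -1.64  0.02] w 19.8
off 41.02 [554.8 258.1  75.2] F [-0.7 -0.5 -0.3] M [ 0.16 -1.24  0.  ] w 35.6
down 42.11 [541.8 255.5  29.2] F [ 0.5 -0.1 -0.1] M [-0.   -0.05  0.06] w 36.1
[112 118 121 233] (np.float64(179.25), np.int32(112), np.int32(113))
grip 42.58 [541.9 256.   30.7] F [-1.  -0.4  3.3] M [-0.26 -0.02 -0.08] w 19.5
lift 42.98 [541.4 256.1  90.9] F [-0.8 -0.2 -4. ] M [-0.12  0.07 -0.01] w 19.7
```

```bash
sed -i 's/^G2=38\.$/G2=41./' st.py
python3 - <<'E'
from st import *
bot.move_ptp([430,90,200],quat([1,0,0],[0,0,-1.]))
p,q=pose(col+95*n,xx,n,0,G2,14); bot.move_ptp(p,q); 
blow2(6,0,v=540); e=edges('b'); print(e); look('v2'); print('disk',disk('v2')); st('end')
print([(t,round(row(61,-32,t)),round(row(61,14,t)),round(row(61,32,t))) for t in(0,.1,.15,.2,.25,.3,.35,.4)], edges('v2'))
E
```

```text
blow 6 45.99 F -1.7 reached 5.0 qv 0.07
   row,width,top (np.float64(208.92261904761904), np.int32(121), np.int32(151))
[105 121 150 249]
disk ((0.12690822753289055, -1.0278094686700143), 0.9162564378314548)
end 47.2 [ 411.3 -230.4  189.7] F [-0.1  1.1 -3.5] M [ 0.14  0.69 -0.03] w 19.7
[(0, 115, 123, 127), (0.1, 110, 129, 140), (0.15, 108, 132, 147), (0.2, 106, 137, 155), (0.25, 104, 141, 164), (0.3, 103, 147, 174), (0.35, 102, 153, 184), (0.4, 101, 159, 194)] [112 122 150 249]
```

Run:
```python
from st import *
f=lambda k:cv2.cvtColor(cv2.imread(f'pics/{k}.png'),cv2.COLOR_BGR2GRAY).astype('float32')
for nm,w in dict(guard=np.s_[20:100,180:290],bottle=np.s_[30:120,410:510],left=np.s_[20:110,5:60]).items():
    a,b=f('v1')[w],f('v2')[w]; print(nm,cv2.phaseCorrelate(a,b,cv2.createHanningWindow(a.shape[::-1],cv2.CV_32F)))
for k in('v1','v2'):
    g=cv2.resize(f(k)[40:115,300:380].clip(0,255).astype('uint8'),None,fx=6,fy=6,interpolation=2)
    c=cv2.HoughCircles(g,cv2.HOUGH_GRADIENT_ALT,1.5,5,param1=100,param2=.6,minRadius=90,maxRadius=180)
    print(k,None if c is None else (c[0]/6+[300,40,0]).round(1).tolist())
    print('  pred collar,home,+3',proj(k,col).round(1),proj(k,col+10*n).round(1),proj(k,col+13*n).round(1))
    r=f(k)[77,300:380]; print('  row77',r.astype(int).tolist()); r=f(k)[40:115,338]; print('  col338',r.astype(int).tolist())
```

```text
guard ((-0.12431326734709103, -0.8990918661468967), 0.9665512675046921)
bottle ((0.16313492805704044, -0.7600263514056849), 0.9954376302295261)
left ((0.009305955589969273, -1.1147982763343478), 0.7882859042838768)
v1 [[339.0, 83.8, 27.0], [333.2, 76.5, 22.0], [338.0, 77.0, 20.1], [335.2, 72.0, 21.3], [340.8, 75.5, 22.5], [338.2, 80.2, 22.0], [340.8, 75.5, 18.2], [331.5, 78.5, 19.7]]
  pred collar,home,+3 [335.1  74.5] [338.3  77. ] [339.2  77.8]
  row77 [214, 214, 211, 211, 212, 211, 211, 210, 209, 209, 186, 153, 154, 230, 243, 243, 244, 172, 125, 192, 235, 241, 242, 242, 242, 242, 242, 242, 242, 242, 242, 242, 242, 242, 242, 242, 242, 241, 241, 241, 241, 241, 241, 241, 241, 241, 241, 241, 241, 241, 241, 240, 240, 241, 241, 241, 240, 227, 211, 207, 207, 208, 207, 208, 208, 208, 208, 208, 207, 207, 207, 207, 205, 205, 205, 204, 204, 205, 205, 205]
  col338 [203, 206, 207, 210, 210, 209, 209, 209, 208, 199, 200, 234, 246, 244, 244, 227, 166, 198, 241, 250, 247, 246, 246, 246, 247, 246, 246, 246, 246, 246, 247, 247, 246, 244, 243, 242, 241, 241, 242, 243, 243, 243, 243, 244, 244, 243, 
[... 432 characters left out ...]
 175, 123, 168, 233, 242, 243, 243, 243, 243, 243, 243, 243, 243, 243, 243, 243, 243, 243, 243, 243, 243, 243, 243, 243, 243, 243, 242, 243, 243, 242, 242, 243, 242, 243, 242, 242, 242, 242, 242, 241, 233, 215, 207, 208, 208, 208, 208, 208, 209, 208, 208, 208, 208, 207, 206, 206, 206, 205, 205, 205, 205, 205, 206]
  col338 [206, 208, 210, 210, 210, 210, 210, 209, 197, 200, 236, 247, 245, 244, 226, 148, 186, 242, 249, 247, 246, 247, 247, 247, 246, 247, 246, 246, 246, 247, 247, 246, 245, 244, 243, 241, 242, 243, 243, 243, 243, 244, 244, 244, 243, 243, 242, 242, 243, 243, 243, 242, 241, 240, 238, 223, 167, 156, 205, 204, 204, 202, 193, 176, 163, 144, 194, 239, 212, 156, 203, 215, 215, 216, 216]
```

The stand's shift between v1 and v2 explains the disk's shift, so the square blow did not move the punch any further. The disk also sits at the predicted home position, so the punch is home. I'll return the mallet, correcting for its turn.

Run:
```python
from st import *
t=.33; p,q=pose(seat+[0,0,1.5]-1.6*mx,mx,up,t,G2,14)
bot.move_ptp([430,90,220],quat([1,0,0],[0,0,-1.]))
bot.move_ptp(p+[0,0,60],q); bot.line_to(p+[0,0,6],150); bot.line_to(p,40); st('seat')
bot.move_gripper(38); bot.line_to(p+[0,0,75],150); st('off')
m=np.array([574.,261,0]); bot.move_ptp(m-100*mx+[0,0,150],qm); bot.pause(.2); wcam('m4'); e=redfit('m4'); print(e,onz('m4',*e[0],76)); st('x')
im=bot.camera('top'); cv2.imwrite('pics/top1.png',im[...,::-1])
a,b=[cv2.imread(f'pics/{k}.png').astype(int) for k in('top0','top1')]; d=(np.abs(a-b).max(2)>60).astype('uint8'); d[245:]=0; d[:140]=0
k,l,s,c=cv2.connectedComponentsWithStats(d); print([(s[i].tolist()) for i in range(1,k) if s[i,4]>4])
f=lambda k:cv2.cvtColor(cv2.imread(f'pics/{k}.png'),cv2.COLOR_BGR2GRAY).astype('float32')
w=np.s_[0:215,120:380]; print(cv2.phaseCorrelate(f('m2')[w],f('m4')[w])); print(redfit('m2'))
```

```text
seat 50.17 [532.6 254.4  32.7] F [ 0.1 -0.2 -2.5] M [ 0.2  -1.29  0.  ] w 19.9
off 51.4 [531.9 254.2 106.7] F [-0.5  0.4 -0.4] M [ 0.09 -1.06 -0.  ] w 38.3
((252.77085876464844, 42.34508514404297), (61.71912384033203, 67.15117645263672), 0.1320696324110031) [575.15304216 260.70142354  76.        ]
x 52.13 [475.8 245.5 148.7] F [ 0.1  0.1 -0.3] M [-0.04 -0.03 -0.02] w 38.2
[[143, 185, 86, 60, 1619], [206, 187, 4, 6, 6], [190, 188, 3, 3, 7], [325, 197, 17, 20, 165], [204, 200, 2, 3, 5], [340, 202, 18, 20, 196], [200, 210, 3, 2, 5], [136, 242, 15, 3, 30]]
((-0.17064163157084522, -0.3498913395561942), 0.5121710252696431)
((251.8030548095703, 37.76568603515625), (60.9005012512207, 67.9817123413086), 176.25579833984375)
```

```bash
python3 -c "
from plant import bot
print(bot.close_job())"
```

```text
the job is handed in; nothing more can be done
None
```

I handed the job in at about 52 s: the guard is open at its stop, the punch measures home on the collar, and the mallet is back upright in its rest about 3 mm from where it started. However, the mallet turned in the grip on every blow, so blows 2, 4 and 5 of the six (blow 4 did seat-driving work) landed up to about 0.3 rad off square.

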